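# Load the valve test stand and shut its guard door

### The arm

A 6-joint arm with a two-finger parallel gripper is mounted at the origin on the work surface. World frame = base frame: x ahead of the robot, y to its left, z up, the work surface at z = 0. Lengths are in m, angles in rad, forces in N, time in s.
With the tool pointing down it reaches from about 0.15 to 0.775 m from the base axis. Payload 6.1 kg.
Tool frame: the origin (TCP) lies between the finger pads, 19 mm behind the fingertips; this is the grasp point; z points along the fingers, y is the line along which they close (so a half turn about z gives the same grasp; the last joint's range is limited). The gripper opens to 85 mm and grips with 20 to 120 N. Pads are 22 mm wide; open, the fingers measure 114 mm over their backs; the gripper's body (76 mm by 85 mm) begins 54 mm behind the grasp point. The pads swing forward as they close: fully open they stand 13 mm farther back than shut.
Start: joints at [-1.122, 0.126, -0.04, 1.405, 0, 1.571], TCP at [0.228, -0.473, 0.25] pointing down, gripper open.
Joint ranges: [-2.72, 2.72], [-0.95, 1.95], [-1.27, 1.35], [-1.78, 2.02], [-1.46, 1.47], [-3.14, 3.14]. Speed limits (rad/s): [2.39, 2.39, 3.01, 3.14, 3.14, 3.14].

### API

Orientations are given as a unit quaternion [w, x, y, z].
In Python, from rig import r gives the robot as it stands.
- The arm moves only by the shell command python3 -m crank 'ROWS'. ROWS is JSON, a list of rows, each an object of numbers: "rx", "ry", "rz": the turn, a rotation vector about the world's x, y, z in rad; "dx", "dy", "dz": the shift along the world's x, y, z in mm; "fingers": the opening, from -1 (shut) to 1 (fully open). A call has 1 to 8 rows; each row is the pose to reach, as a shift and turn from the pose commanded when the call began; what a row does not reach only later rows make up. A row lasts 1/10 s, in which the tool goes at most 50 mm and 8.59 degrees, less where a joint would pass 70% of its speed; a pose out of reach is approached as far as the arm can. A call with a gripper value outside its range is refused whole. The fingers move at their own pace and stop on an object; the grip force is fixed at half the most. Time passes only in rows, so rows that repeat a pose let the fingers close. It gives the time, the measured TCP pose, the force, the opening and the grip force at its end, in the units of the state.
- r.read_state(): the state, without advancing time (a new reading comes with each control period).
- r.camera(name): name is "scene" or "side" or "wrist"; returns a dict with "img" (384x512x3 uint8, red, green, blue), "K" (3x3 intrinsics, pixels), "T" (4x4, takes a point from camera to world coordinates). Camera axes: x right, y up, looking along -z (the intrinsics and any distortion apply to the point x, -y, -z); pixel columns grow to the right and rows downward; lengths in m; the calibration is good to about 2 mm. A picture is of the moment at which its call begins. There is no depth.
- r.hand_in(): hands the job in; it is judged then, once.
The state is a dict: "time": time; "qpos": joint angles; "dq": joint speeds; "joint_torque": joint torques, N m; "eef_pos": TCP position; "tcp_rot": TCP orientation; "ft_force": force on the tool from outside, world axes, zero at the start; "ft_torque": the same for the moment, N m; "gripper_width": opening from 0.0 (shut) to 1.0 (fully open); "gripper_force": force on a finger pad.
Only numpy, scipy, OpenCV 4.12 (cv2) and the standard library are available. Lean on these libraries where they do the work, as an engineer would, in place of code of your own. Each camera call takes 0.05 s, during which the arm holds its last target. There are 200 camera calls.

### The job

Stand the loose brass valve block upright in the free bay of the teal test stand, lowering it in rather than dropping it, and let go. Then push the stand's hinged guard door fully shut, past its spring catch so that it stays seated; the gauge bar hangs over it, so you will need to reach in at a slant, and must not bump the gauges. Leave the block already in the stand, the bin, the bottle and the spanner where they are.

Things in the scene. Friction and masses are not known exactly. Their poses are not given: they have to be found in the camera images.
- valve_block: Loose brass valve block to load, 45 x 45 mm square, 80 mm tall, 0.6 kg, standing upright on the table on a black mat. Origin at the centre of its underside, z up; all four sides alike.
- test_stand: Fixed teal stand, open top. Origin on the table below the middle of the shut door's back; +x into the stand, +y to the hinge side, nearer the robot; the doorway faces the robot's right. In mm: base x -15 to 185, y +-140, 20 thick; side walls (y +-120 to +-140) and back wall (x 173 to 185) up to z 100; 20 square posts beside the doorway (x 0 to 20, y +-120 to +-140) carry the gauge bar.
- bay_mid (a point): Point midway between the stand's two bays, on their floor level, 24 mm over the table; axes as the stand's. The bays are square aluminium cups side by side, centred 50 mm to +y and 50 mm to -y of it, 58 mm inside, 66 mm outside, rims 50 mm over the table, sides parallel to the stand's axes.
- bay_mat: Green flat patch, 54 mm square, on the floor of the free bay (either one of the two). Origin at the centre of that bay's floor, at z 24 mm over the table: the underside of the loaded block belongs here.
- loaded_block: Another brass block of the same kind, already standing in the other bay; to be left there. Origin at the centre of its underside.
- gauge_bar: Fixed teal bar with three round pressure gauges over the doorway. Origin at the middle of its underside, 180 mm over the table. In the stand's frame (mm): x -15 to 25, y +-140, z 180 to 215; gauges 46 in diameter (z 174 to 221) stick out in front to x -42. Under it a tool pointing straight down cannot reach the shut door; one leaning about 45 degrees can.
- door (a joint): Guard door angle (rad): 0 = shut and seated, grows as it opens outwards. Flat teal panel 240 wide, 78 high (z 22 to 100), 12 mm thick, no handle, upright hinge at the stand's +y side. A spring roller at the free edge resists from about 0.085 rad (about 5 N), gives way near 0.04 rad, then holds the door shut; short of that it springs back.
- door_hinge (a point): Point on the door's upright hinge axis at mid-height, 61 mm over the table; its axes turn with the door: -y runs along the door from hinge to free edge (240 mm), -x is outward from the door's front face (6 mm from the axis).
- door_pad (a point): Point on the door's front face, 190 mm from the hinge axis, 52 mm over the table: a good place to push. Axes as for door_hinge.
- bin: Bystander: blue open bin of fittings, 160 x 130 mm, 75 mm high. Origin under its centre.
- oil_bottle: Bystander: white bottle with yellow label and red cap, 64 mm diameter, 170 mm tall. Origin under its centre.
- spanner: Bystander: steel spanner, 180 mm long, lying flat. Origin under its middle.
Not all that is in view belongs to the job. What is shaped like the valve_block but purple is not meant.

How it is judged:
On the way, in this order (a step that is already met when the one before it is completed fails the run):
1. the loose block stands in the free bay, released, while the door is still open (horizontal distance between valve_block and bay_mat below 0.014 m and z of valve_block in the frame of bay_mat below 0.005 m and angle between valve_block's own z axis and vertical below 0.09 rad and contact force between the fingers and valve_block below 0.1 N and linear speed of valve_block below 0.03 m/s and value of joint door above 0.1 rad), for 0.2 s.
2. the door is shut past its catch (value of joint door below 0.025 rad), for 0.2 s.
At the end, for the whole second after the job is handed in: The valve block stands upright (within 5 degrees) on the floor of the free bay (centre within 14 mm of the bay's, underside within 5 mm of its floor), released and at rest; the door is seated on its catch (less than 0.025 rad open); the other block still stands upright in its bay (horizontal distance between valve_block and bay_mat below 0.014 m and z of valve_block in the frame of bay_mat below 0.005 m and angle between each of valve_block, loaded_block's own z axis and vertical below 0.09 rad and contact force between the fingers and valve_block below 0.1 N and linear speed of valve_block below 0.03 m/s and value of joint door below 0.025 rad); the robot touches nothing.
It fails at once if the valve block is dropped (falls free faster than 0.6 m/s) (linear speed of valve_block above 0.6 m/s and contact force between the fingers and valve_block below 0.1 N).
It fails at once if the gauge bar is bumped (more than 8 N) (contact force between gauge_bar and anything else above 8 N).
It fails at once if the block already loaded is shifted more than 25 mm (distance of loaded_block from where it was at the start of the episode above 0.025 m).
It fails at once if the bin, bottle or spanner is shifted more than 30 mm (distance of any of bin, oil_bottle, spanner from where it was at the start of the episode above 0.03 m).
It also fails if it takes over 58 s, if anything falls off the work surface, if the arm or the gripper's body presses on something with over 40 N, if the wrist force passes 120 N, or if a joint passes its speed limit or range.

## Working session

There is one attempt and no reset: what is moved stays moved. The work goes in short steps, Python scripts to look and compute and a shell command to move; the robot and the scene stay as the last step left them, time stands still between calls to the robot, and variables do not carry over. Pictures are saved under pics/ and viewed, at most 10 in all, crops included, and the job is handed in when it is done.

```bash
mkdir -p pics; python3 - <<'E'
from rig import r
import cv2,pickle
d={}
for n in("scene","side","wrist"):
    c=r.camera(n);d[n]=c;cv2.imwrite(f"pics/{n}0.png",c["img"][:,:,::-1]);print(n,c["K"].tolist(),c["T"].round(3).tolist(),c.keys())
pickle.dump(d,open("c0.pkl","wb"))
print(r.read_state())
E
```

```text
scene [[353.59900517621213, 0.0, 254.35494827883306], [0.0, 353.59900517621213, 195.38703660661437], [0.0, 0.0, 1.0]] [[-0.742, -0.525, 0.418, 1.004], [0.671, -0.578, 0.464, 0.493], [-0.001, 0.625, 0.781, 1.02], [0.0, 0.0, 0.0, 1.0]] dict_keys(['img', 'K', 'T'])
side [[355.1775177770112, 0.0, 255.25525698684194], [0.0, 355.1775177770112, 191.04859411545016], [0.0, 0.0, 1.0]] [[0.947, 0.187, -0.262, 0.156], [-0.322, 0.509, -0.799, -1.124], [-0.016, 0.84, 0.542, 0.829], [0.0, 0.0, 0.0, 1.0]] dict_keys(['img', 'K', 'T'])
wrist [[269.64626200971026, 0.0, 254.46781979466522], [0.0, 269.64626200971026, 195.19846483835238], [0.0, 0.0, 1.0]] [[0.433, 0.864, 0.257, 0.293], [-0.901, 0.415, 0.123, -0.443], [-0.001, -0.285, 0.959, 0.373], [0.0, 0.0, 0.0, 1.0]] dict_keys(['img', 'K', 'T'])
{'time': 0.15, 'qpos': array([-1.12201324e+00,  1.26265307e-01, -4.03865680e-02,  1.40538962e+00,
       -1.04571438e-05,  1.57080493e+00]), 'dq': array([-0.00071314, -0.00073879,  0.00301766, -0.00013953, -0.00130682,
       -0.00091263]), 'joint_torque': array([ 4.53510620e-04, -4.36279178e+01,  3.53147149e+01,  1.36729210e-02,
        4.05213211e-05, -2.06620406e-06]), 'eef_pos': array([ 0.22765176, -0.47274962,  0.24938998]), 'tcp_rot': array([-6.05812813e-04,  9.74930445e-01,  2.22508966e-01, -1.43633534e-04]), 'ft_force': array([-0.1675858 ,  0.74403558, -0.28101845]), 'ft_torque': array([-0.06469162, -0.01084678,  0.01590103]), 'gripper_force': 0.0, 'gripper_width': 1.0008647807879136}
```

View pics/scene0.png

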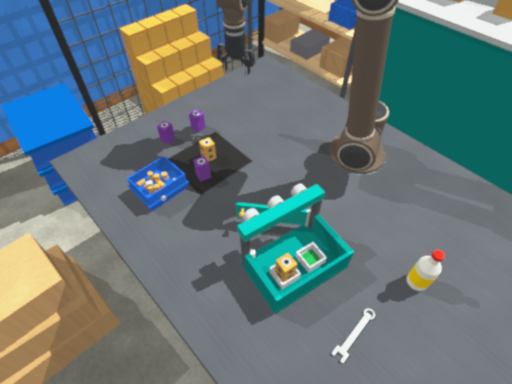

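View pics/side0.png

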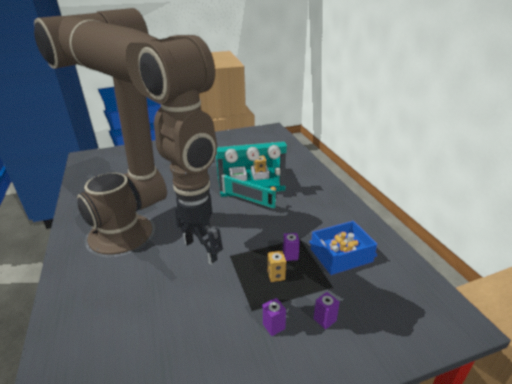

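Candidates: the brass block on the mat at scene (207,149) / side (277,266) fits. Not it: the loaded brass block in the stand at scene (287,266), and three purple blocks at scene (166,132), (197,120), (202,168). The free bay with the green patch is at scene (311,258), and the door is ajar, at side (250,190). Next, a close crop.

```bash
python3 - <<'E'
import cv2,pickle,numpy as np
d=pickle.load(open("c0.pkl","rb"))
def crop(n,x,y,w,h,W,H): 
    return cv2.resize(d[n]["img"][y:y+h,x:x+w,::-1],(W,H),interpolation=cv2.INTER_CUBIC)
a=np.hstack([crop("scene",170,115,80,60,400,300),crop("side",240,230,80,60,400,300)])
b=np.hstack([crop("scene",230,175,133,133,300,300)[:, :],crop("scene",255,225,80,60,400,300)[:, :100]*0,crop("side",205,135,100,75,400,300)])
cv2.imwrite("pics/crop0.png",np.vstack([a,b]))
E
```

```text
(no output)
```

View pics/crop0.png

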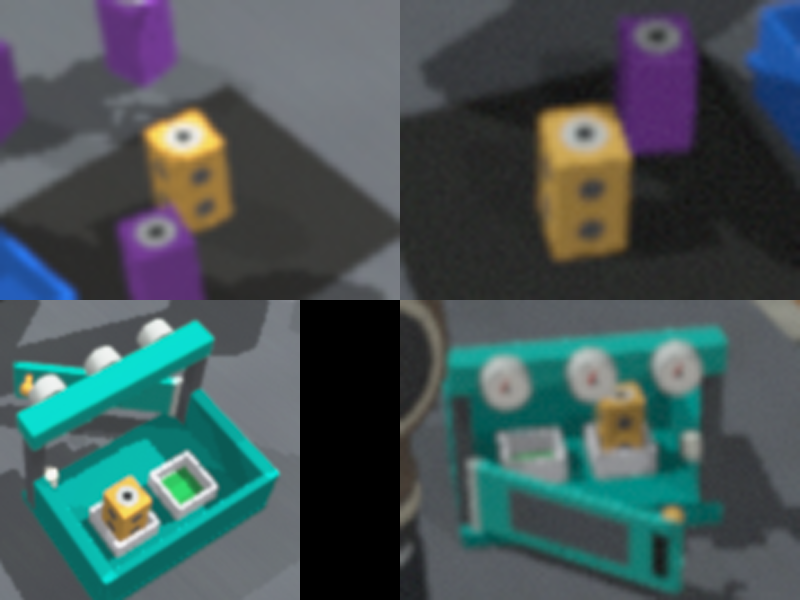

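```bash
cat > h.py <<'E'
import numpy as np,cv2,pickle
d=pickle.load(open("c0.pkl","rb"))
def proj(c,P):
    P=np.atleast_2d(P);q=(P-c["T"][:3,3])@c["T"][:3,:3]*[1,-1,-1]
    q=q@c["K"].T;return q[:,:2]/q[:,2:]
def ray(c,uv,z):
    v=np.linalg.inv(c["K"])@[*uv,1]*[1,-1,-1];v=c["T"][:3,:3]@v;o=c["T"][:3,3]
    return o+v*(z-o[2])/v[2]
def Rz(a): return np.array([[np.cos(a),-np.sin(a),0],[np.sin(a),np.cos(a),0],[0,0,1]])
def place(p,P): return np.atleast_2d(P)@Rz(p[2]).T+[p[0],p[1],0]
E
python3 - <<'E'
from h import *
from scipy.optimize import least_squares as ls
S,D=d["scene"],d["side"]
def px(u,v,s,o): return np.array([(u+.5)/s-.5+o[0],(v+.5)/s-.5+o[1]])
A=lambda u,v:px(u,v,5,(170,115)); B=lambda u,v:px(u-400,v,5,(240,230))
C=lambda u,v:px(u,v-300,300/133,(230,175)); E=lambda u,v:px(u-400,v-300,4,(205,135))
print("block ring",ray(S,A(184,135),.08),ray(D,B(586,133),.08))
h=.0225
obs=[(D,B(630,148)),(D,B(545,152)),(D,B(538,112)),(D,B(622,105)),(S,A(145,128)),(S,A(196,109)),(S,A(228,141))]
for c,u in obs: print(ray(c,u,.08).round(3)[:2])
# stand
ob=[ # cam, uv, stand pts mm, cup?
(S,C(213,341),(25,140,215),0),(S,C(278,468),(185,140,100),0),(S,C(40,440),(25,-140,215),0),(S,C(20,415),(-15,-140,215),0),(S,C(193,321),(-15,140,215),0),
(S,C(150,482),(-33,17,50),1),(S,C(192,452),(-33,83,50),1),(S,C(217,486),(33,83,50),1),(S,C(175,518),(33,17,50),1),
(S,C(127,495),(0,-50,104),1),(D,E(624,393),(0,-50,104),1),
(D,E(725,328),(25,-140,215),0),(D,E(450,348),(25,140,215),0),(D,E(500,432),(-33,83,50),1)]
ob.pop()
def f(p,full=0):
    out=[proj(c,place(p,np.array([X[0]+(p[3]*1000 if k else 0),X[1],X[2]])/1e3))[0]-u for c,u,X,k in ob]
    return np.array(out) if full else np.ravel(out)
r=ls(f,[.55,-.05,np.pi/2,.09],loss="soft_l1");print(r.x,r.x[2]*180/np.pi);print(f(r.x,1).round(1).tolist())
p=r.x; hinge=place(p,[0.006,.12,0])[0]
print("hinge",hinge)
for c,u in((D,E(470,462)),(D,E(688,528)),(S,C(15,363)),(S,C(180,380))): print("door",place([0,0,-p[2]],ray(c,u,.1)-[p[0],p[1],0]).round(3))
np.save("p.npy",p)
E
```

```text
block ring [ 0.45959903 -0.38796192  0.08      ] [ 0.46289338 -0.38685352  0.08      ]
[ 0.483 -0.408]
[ 0.434 -0.394]
[ 0.442 -0.36 ]
[ 0.493 -0.371]
[ 0.477 -0.415]
[ 0.434 -0.405]
[ 0.439 -0.36 ]
[0.5472875  0.09717135 1.41546229 0.10667312] 81.10001506945407
[[0.1, -0.9], [0.6, 2.5], [-4.0, -0.1], [-2.9, 0.5], [0.2, -0.7], [-0.3, -2.9], [-2.4, 0.3], [0.1, 0.8], [1.9, -2.7], [0.0, 1.7], [-0.9, -0.2], [-1.1, -1.2], [-0.9, -0.0]]
hinge [0.42966057 0.12166432 0.        ]
door [[-0.006  0.127  0.1  ]]
door [[-0.17  -0.063  0.1  ]]
door [[-0.161 -0.054  0.1  ]]
door [[-0.005  0.127  0.1  ]]
```

```bash
cat > ov.py <<'E'
from h import *
def box(x0,x1,y0,y1,z0,z1): 
    v=np.array([(x,y,z) for x in(x0,x1) for y in(y0,y1) for z in(z0,z1)])/1e3
    return v
ED=[(i,j) for i in range(8) for j in range(i) if bin(i^j).count("1")==1]
def draw(im,c,pose,v,col,s,o):
    u=proj(c,place(pose,v)); u=((u-o+.5)*s-.5)
    for i,j in ED: cv2.line(im,*[tuple(int(t*16) for t in u[k]) for k in(i,j)],col,1,cv2.LINE_AA,4)
def overlay(d,p,th,blk,fn):
    ims=[]
    for n,o,sz in(("scene",(228,175),130),("side",(205,130),100),("scene",(175,110),65),("side",(240,225),65)):
        s=400/sz;c=d[n];im=c["img"][o[1]:o[1]+int(sz*.75),o[0]:o[0]+sz,::-1] if n!="scene" or sz<100 else c["img"][o[1]:o[1]+int(sz),o[0]:o[0]+sz,::-1]
        hh=int(im.shape[0]*s+.5);im=cv2.resize(im,(400,hh),interpolation=cv2.INTER_CUBIC)
        if sz>=100:
            b=p[3]*1000
            for v,col in((box(-15,25,-140,140,180,215),(0,0,255)),(box(-15,185,-140,140,0,20),(255,0,0)),(box(0,185,-140,140,20,100),(255,255,0)),
              (box(b-33,b+33,17,83,24,50),(255,0,255)),(box(b-33,b+33,-83,-17,24,50),(255,0,255))): draw(im,c,p,v,col,s,np.array(o))
            hg=place(p,[-.006,.12,0])[0];draw(im,c,[hg[0],hg[1],p[2]-th],box(-6,6,-240,0,22,100),(0,128,255),s,np.array(o))
        elif blk is not None: draw(im,c,blk,box(-22.5,22.5,-22.5,22.5,0,80),(0,0,255),s,np.array(o))
        ims.append(im[:300] if hh<=310 else im[-300:] if 0 else cv2.resize(im,(400,300)) if 0 else im[:300])
    cv2.imwrite(fn,np.vstack([np.hstack(ims[:2]),np.hstack(ims[2:])]))
if __name__=="__main__":
    overlay(d,np.load("p.npy"),.715,[.462,-.386,-.24],"pics/ov0.png")
E
sed -i 's/("scene",(228,175),130)/("scene",(238,185),120)/;s/im\[:300\] if hh<=310.*$/im[:300] if hh<=310 else im[50:350])/' ov.py; python3 ov.py
```

```text
(no output)
```

View pics/ov0.png

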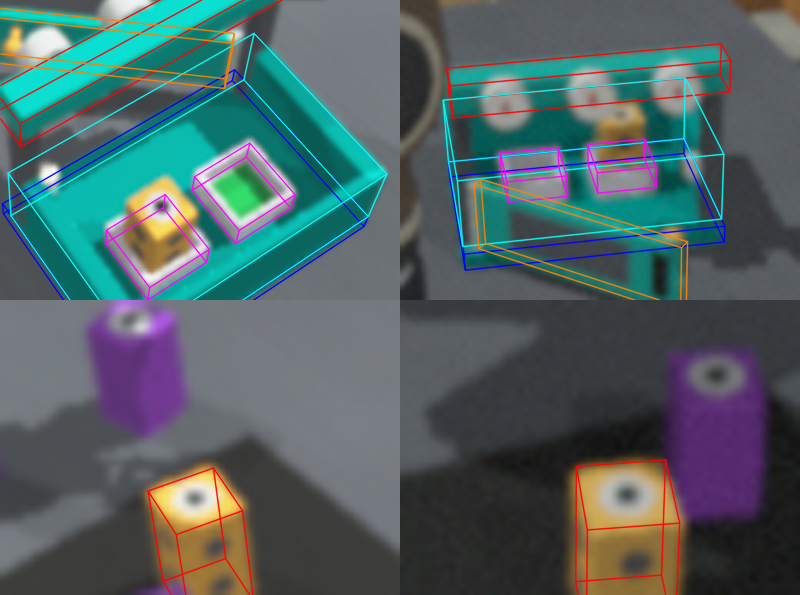

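The overlay fits both views: block about (0.462, -0.386) with yaw -14°, stand yaw 81.1°, door about 0.71 rad. I'll move above the block.

```bash
python3 -m crank '[{"dx":234,"dy":87,"rz":0.873},{"dx":234,"dy":87,"rz":0.873},{"dx":234,"dy":87,"rz":0.873},{"dx":234,"dy":87,"rz":0.873},{"dx":234,"dy":87,"rz":0.873},{"dx":234,"dy":87,"dz":-50,"rz":0.873},{"dx":234,"dy":87,"dz":-50,"rz":0.873},{"dx":234,"dy":87,"dz":-50,"rz":0.873}]'
python3 - <<'E'
from rig import r
from ov import *
c=r.camera("wrist");pickle.dump(c,open("w1.pkl","wb"))
im=c["img"][:,:,::-1].copy();draw(im,c,[.462,-.386,-.24],box(-22.5,22.5,-22.5,22.5,0,80),(0,0,255),1,np.zeros(2))
cv2.imwrite("pics/w1.png",im)
p=np.load("p.npy");print("bay",place(p,[p[3],.05,0]),"purple",ray(d["scene"],(200.9,160.9),.08))
s=r.read_state();print(s["eef_pos"],s["tcp_rot"],s["qpos"])
E
```

```text
bay [[0.51439292 0.21029562 0.        ]] purple [ 0.53784256 -0.31862653  0.08      ]
[ 0.22768956 -0.47280971  0.24952611] [-4.71268315e-04  9.74925603e-01  2.22530525e-01 -1.06728889e-04] [-1.12200440e+00  1.26176557e-01 -4.01910047e-02  1.40539517e+00
  1.61186767e-06  1.57076958e+00]schema error: expected keys rx, ry, rz, dx, dy, dz, fingers
```

View pics/w1.png

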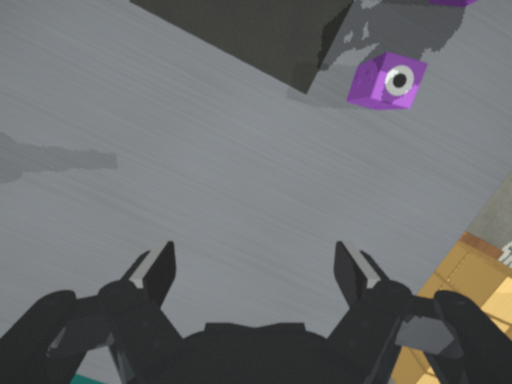

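The move was refused because rows need every key. The wrist view only shows bare table, so I'll send it again with full rows.

```bash
python3 -m crank '[{"dx":234,"dy":87,"dz":0,"rx":0,"ry":0,"rz":0.873,"fingers":1},{"dx":234,"dy":87,"dz":0,"rx":0,"ry":0,"rz":0.873,"fingers":1},{"dx":234,"dy":87,"dz":0,"rx":0,"ry":0,"rz":0.873,"fingers":1},{"dx":234,"dy":87,"dz":0,"rx":0,"ry":0,"rz":0.873,"fingers":1},{"dx":234,"dy":87,"dz":0,"rx":0,"ry":0,"rz":0.873,"fingers":1},{"dx":234,"dy":87,"dz":-50,"rx":0,"ry":0,"rz":0.873,"fingers":1},{"dx":234,"dy":87,"dz":-50,"rx":0,"ry":0,"rz":0.873,"fingers":1},{"dx":234,"dy":87,"dz":-50,"rx":0,"ry":0,"rz":0.873,"fingers":1}]'
python3 - <<'E'
from rig import r
from ov import *
c=r.camera("wrist");pickle.dump(c,open("w1.pkl","wb"))
im=c["img"][:,:,::-1].copy();draw(im,c,[.462,-.386,-.24],box(-22.5,22.5,-22.5,22.5,0,80),(0,0,255),1,np.zeros(2))
cv2.imwrite("pics/w2.png",im)
s=r.read_state();print(s["eef_pos"],s["tcp_rot"],s["qpos"])
E
```

```text
time: 1.0
eef_pos: [0.4609, -0.3854, 0.1993]
tcp_rot: [-0.002, 0.79, 0.613, -0.0]
ft_force: [-0.4, 0.3, 0.2]
gripper_width: 0.996
gripper_force: 0.0
[ 0.46157459 -0.38654049  0.20148484] [4.00641284e-04 7.90382572e-01 6.12613441e-01 8.57821798e-06] [-6.97085657e-01  2.75052944e-01  3.81743294e-02  1.33313112e+00
 -1.53677055e-04  1.12578097e+00]
```

View pics/w2.png

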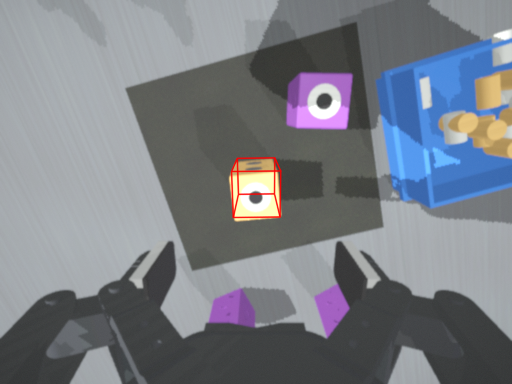

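The outline sits on the block between the open fingers at (256,190), and the purple blocks and bin are clear of them. Descend and grip.

```bash
python3 -m crank '[{"dx":0,"dy":0,"dz":-40,"rx":0,"ry":0,"rz":0,"fingers":1},{"dx":0,"dy":0,"dz":-80,"rx":0,"ry":0,"rz":0,"fingers":1},{"dx":0,"dy":0,"dz":-110,"rx":0,"ry":0,"rz":0,"fingers":1},{"dx":0,"dy":0,"dz":-130,"rx":0,"ry":0,"rz":0,"fingers":1},{"dx":0,"dy":0,"dz":-140,"rx":0,"ry":0,"rz":0,"fingers":1},{"dx":0,"dy":0,"dz":-140,"rx":0,"ry":0,"rz":0,"fingers":1},{"dx":0,"dy":0,"dz":-140,"rx":0,"ry":0,"rz":0,"fingers":-1},{"dx":0,"dy":0,"dz":-140,"rx":0,"ry":0,"rz":0,"fingers":-1}]'
python3 -m crank '[{"dx":0,"dy":0,"dz":0,"rx":0,"ry":0,"rz":0,"fingers":-1},{"dx":0,"dy":0,"dz":0,"rx":0,"ry":0,"rz":0,"fingers":-1},{"dx":0,"dy":0,"dz":0,"rx":0,"ry":0,"rz":0,"fingers":-1},{"dx":0,"dy":0,"dz":0,"rx":0,"ry":0,"rz":0,"fingers":-1}]'
```

```text
time: 1.85
eef_pos: [0.4627, -0.3871, 0.0622]
tcp_rot: [0.002, 0.79, 0.614, 0.0]
ft_force: [0.7, -0.7, 0.2]
gripper_width: 0.69
gripper_force: 0.0
time: 2.25
eef_pos: [0.4621, -0.3865, 0.0619]
tcp_rot: [0.001, 0.789, 0.614, -0.0]
ft_force: [-2.5, 1.1, 6.7]
gripper_width: 0.531
gripper_force: 58.8
```

Gripped (45 mm, 59 N). Lift high and carry it over.

```bash
python3 -m crank '[{"dx":0,"dy":0,"dz":30,"rx":0,"ry":0,"rz":0,"fingers":-1},{"dx":0,"dy":0,"dz":70,"rx":0,"ry":0,"rz":0,"fingers":-1},{"dx":0,"dy":0,"dz":120,"rx":0,"ry":0,"rz":0,"fingers":-1},{"dx":0,"dy":0,"dz":170,"rx":0,"ry":0,"rz":0,"fingers":-1},{"dx":0,"dy":0,"dz":220,"rx":0,"ry":0,"rz":0,"fingers":-1},{"dx":0,"dy":0,"dz":270,"rx":0,"ry":0,"rz":0,"fingers":-1},{"dx":0,"dy":20,"dz":280,"rx":0,"ry":0,"rz":0,"fingers":-1},{"dx":4,"dy":55,"dz":280,"rx":0,"ry":0,"rz":0,"fingers":-1}]'
python3 -m crank '[{"dx":4,"dy":45,"dz":0,"rx":0,"ry":0,"rz":0.085,"fingers":-1},{"dx":8,"dy":90,"dz":0,"rx":0,"ry":0,"rz":0.085,"fingers":-1},{"dx":12,"dy":135,"dz":0,"rx":0,"ry":0,"rz":0.085,"fingers":-1},{"dx":16,"dy":180,"dz":0,"rx":0,"ry":0,"rz":0.085,"fingers":-1},{"dx":20,"dy":225,"dz":0,"rx":0,"ry":0,"rz":0.085,"fingers":-1},{"dx":24,"dy":270,"dz":0,"rx":0,"ry":0,"rz":0.085,"fingers":-1},{"dx":28,"dy":315,"dz":0,"rx":0,"ry":0,"rz":0.085,"fingers":-1},{"dx":32,"dy":360,"dz":0,"rx":0,"ry":0,"rz":0.085,"fingers":-1}]'
python3 -m crank '[{"dx":4,"dy":45,"dz":0,"rx":0,"ry":0,"rz":0,"fingers":-1},{"dx":8,"dy":90,"dz":0,"rx":0,"ry":0,"rz":0,"fingers":-1},{"dx":12,"dy":130,"dz":0,"rx":0,"ry":0,"rz":0,"fingers":-1},{"dx":16,"dy":160,"dz":0,"rx":0,"ry":0,"rz":0,"fingers":-1},{"dx":16,"dy":181,"dz":0,"rx":0,"ry":0,"rz":0,"fingers":-1},{"dx":16,"dy":181,"dz":0,"rx":0,"ry":0,"rz":0,"fingers":-1},{"dx":16,"dy":181,"dz":0,"rx":0,"ry":0,"rz":0,"fingers":-1}]'
python3 - <<'E'
from rig import r
from ov import *
dd={n:r.camera(n) for n in("scene","side","wrist")};pickle.dump(dd,open("c1.pkl","wb"))
s=r.read_state();t=s["eef_pos"];print(t,s["qpos"])
p=np.load("p.npy");b=p[3]*1000;c=dd["wrist"];W=c["img"][:,:,::-1].copy()
for v in (box(b-33,b+33,17,83,24,50),box(b-33,b+33,-83,-17,24,50),box(-15,25,-140,140,180,215),box(b-27,b+27,23,77,24,24.1)):draw(W,c,p,v,(255,0,255),1,np.zeros(2))
blk=[t[0],t[1],p[2]];vb=box(-22.5,22.5,-22.5,22.5,t[2]*1000-61,t[2]*1000+19)
draw(W,c,blk,vb,(0,0,255),1,np.zeros(2))
S=dd["scene"]["img"][80:380,160:500,::-1];S=cv2.resize(S,(400,353))[:300]
D=cv2.resize(dd["side"]["img"][60:240,150:390,::-1],(400,300))
cv2.imwrite("pics/m1.png",np.vstack([np.hstack([S,D]),cv2.resize(W,(800,600))[150:450]]))
E
```

```text
time: 3.05
eef_pos: [0.4661, -0.3318, 0.3411]
tcp_rot: [0.001, 0.79, 0.613, 0.0]
ft_force: [0.9, -0.2, -8.2]
gripper_width: 0.532
gripper_force: 62.7
time: 3.85
eef_pos: [0.4964, 0.0313, 0.3382]
tcp_rot: [-0.001, 0.763, 0.647, -0.001]
ft_force: [1.9, -0.7, -6.5]
gripper_width: 0.528
gripper_force: 62.7
time: 4.55
eef_pos: [0.5127, 0.2105, 0.3382]
tcp_rot: [-0.0, 0.762, 0.647, -0.002]
ft_force: [-0.4, -1.1, -7.8]
gripper_width: 0.531
gripper_force: 62.7
[0.51336081 0.20928299 0.33947731] [ 3.87191877e-01  2.04207139e-01  2.50737767e-01  1.61851594e+00
 -1.78209261e-04  2.12279124e+00]
```

View pics/m1.png

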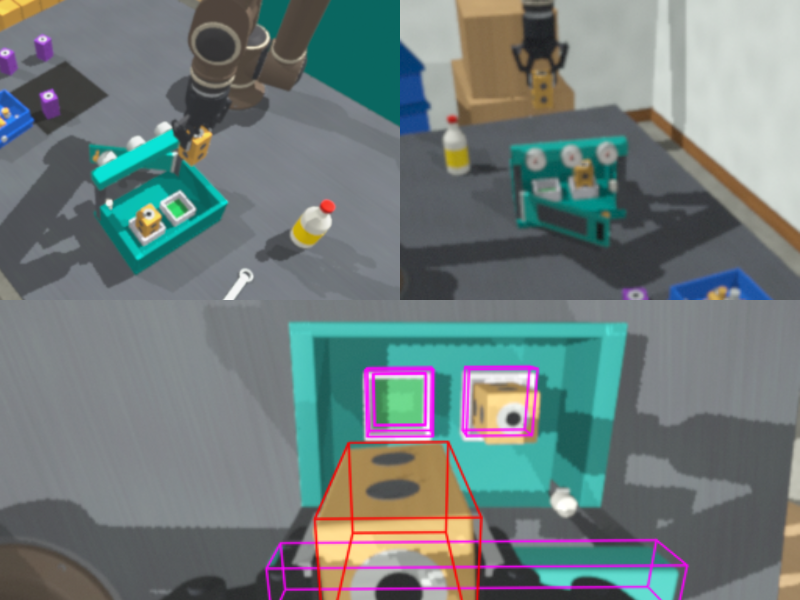

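The block is held upright with the outline matching, and the free cup with its green patch is centred at about (400,400) in the lower panel. I'll refine the bay position from the green patch.

```bash
python3 - <<'E'
from ov import *
dd=pickle.load(open("c1.pkl","rb"));p=np.load("p.npy")
for n in("wrist","scene"):
    c=dd[n];i=c["img"].astype(int);m=((i[...,1]>i[...,0]+40)&(i[...,1]>i[...,2]+40)).astype(np.uint8)
    k,l,s,ce=cv2.connectedComponentsWithStats(m);j=1+s[1:,4].argmax();mm=cv2.findContours((l==j).astype(np.uint8),0,1)[0][0]
    print(n,s[j],ce[j],ray(c,ce[j],.0245),cv2.minAreaRect(mm))
    w=[ray(c,u[0],.0245)[:2]*1000 for u in mm];print(cv2.minAreaRect(np.array(w,np.float32)))
    # white of both cups
E
```

```text
wrist [239 147  32  31 972] [254.46296296 161.73868313] [0.51233185 0.20685388 0.0245    ] ((254.5, 162.0), (30.0, 31.0), 90.0)
((512.142822265625, 206.0468292236328), (49.41410827636719, 51.20416259765625), 80.55403137207031)
scene [302 250  17  16 162] [310.08641975 256.9691358 ] [0.50806774 0.20536607 0.0245    ] ((309.9882507324219, 256.6529235839844), (14.642806053161621, 11.714244842529297), 49.398704528808594)
((507.2153015136719, 204.98263549804688), (45.56942367553711, 40.72322463989258), 79.90066528320312)
```

```bash
python3 -m crank '[{"dx":-1,"dy":-2,"dz":-40,"rx":0,"ry":0,"rz":0,"fingers":-1},{"dx":-1,"dy":-2,"dz":-80,"rx":0,"ry":0,"rz":0,"fingers":-1},{"dx":-1,"dy":-2,"dz":-120,"rx":0,"ry":0,"rz":0,"fingers":-1},{"dx":-1,"dy":-2,"dz":-155,"rx":0,"ry":0,"rz":0,"fingers":-1},{"dx":-1,"dy":-2,"dz":-185,"rx":0,"ry":0,"rz":0,"fingers":-1},{"dx":-1,"dy":-2,"dz":-205,"rx":0,"ry":0,"rz":0,"fingers":-1},{"dx":-1,"dy":-2,"dz":-215,"rx":0,"ry":0,"rz":0,"fingers":-1},{"dx":-1,"dy":-2,"dz":-215,"rx":0,"ry":0,"rz":0,"fingers":-1}]'
python3 - <<'E'
from rig import r
from ov import *
c=r.camera("wrist");pickle.dump(c,open("w3.pkl","wb"))
s=r.read_state();t=s["eef_pos"];print(t,s["ft_force"])
p=np.load("p.npy");b=p[3]*1000;W=c["img"][:,:,::-1].copy()
q=p.copy();q[:2]+=np.array([.513,.208])-place(p,[p[3],.05,0])[0,:2];np.save("q.npy",q);print(q)
for v in (box(b-33,b+33,17,83,50,50.1),box(b-33,b+33,-83,-17,50,50.1)):draw(W,c,q,v,(255,0,255),1,np.zeros(2))
cv2.imwrite("pics/w3.png",cv2.resize(W[40:330,60:450],(780,580)))
E
```

```text
time: 5.5
eef_pos: [0.512, 0.207, 0.1238]
tcp_rot: [-0.0, 0.763, 0.646, -0.001]
ft_force: [-1.2, 0.9, -6.9]
gripper_width: 0.527
gripper_force: 62.6
[0.51276224 0.2074539  0.1252276 ] [-0.92877966 -0.6701841  -6.45116828]
[0.54589458 0.09487573 1.41546229 0.10667312]
```

View pics/w3.png

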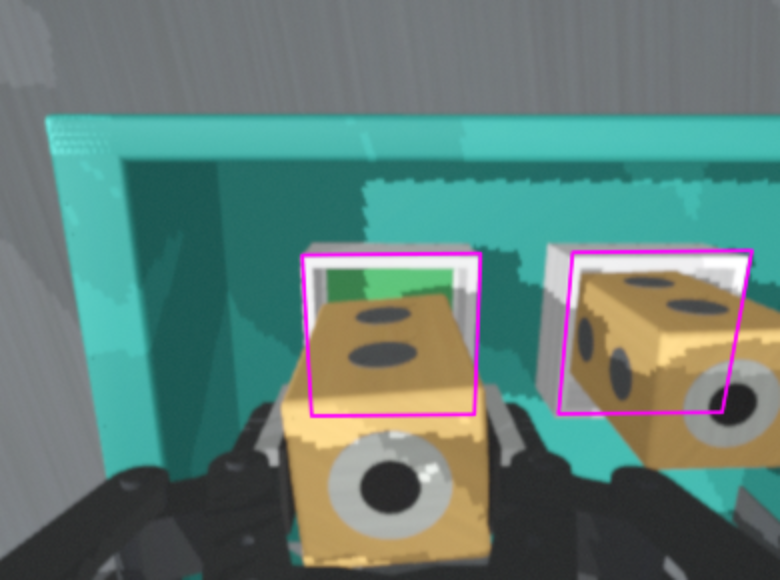

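The rim outline coincides with the actual cup (302–480, 254 in the crop), and the block is centred over it. Lower it in.

```bash
python3 -m crank '[{"dx":0,"dy":0,"dz":-10,"rx":0,"ry":0,"rz":0,"fingers":-1},{"dx":0,"dy":0,"dz":-20,"rx":0,"ry":0,"rz":0,"fingers":-1},{"dx":0,"dy":0,"dz":-28,"rx":0,"ry":0,"rz":0,"fingers":-1},{"dx":0,"dy":0,"dz":-34,"rx":0,"ry":0,"rz":0,"fingers":-1},{"dx":0,"dy":0,"dz":-38,"rx":0,"ry":0,"rz":0,"fingers":-1},{"dx":0,"dy":0,"dz":-40,"rx":0,"ry":0,"rz":0,"fingers":-1},{"dx":0,"dy":0,"dz":-40,"rx":0,"ry":0,"rz":0,"fingers":-1}]'
```

```text
time: 6.25
eef_pos: [0.5126, 0.2082, 0.086]
tcp_rot: [-0.0, 0.763, 0.647, 0.0]
ft_force: [-4.7, -1.3, 0.9]
gripper_width: 0.527
gripper_force: 63.0
```

```bash
python3 -m crank '[{"dx":0,"dy":0,"dz":-0.5,"rx":0,"ry":0,"rz":0,"fingers":-1},{"dx":0,"dy":0,"dz":-0.5,"rx":0,"ry":0,"rz":0,"fingers":-1},{"dx":0,"dy":0,"dz":-0.5,"rx":0,"ry":0,"rz":0,"fingers":0.4},{"dx":0,"dy":0,"dz":-0.5,"rx":0,"ry":0,"rz":0,"fingers":0.6},{"dx":0,"dy":0,"dz":-0.5,"rx":0,"ry":0,"rz":0,"fingers":0.7},{"dx":0,"dy":0,"dz":-0.5,"rx":0,"ry":0,"rz":0,"fingers":0.7},{"dx":0,"dy":0,"dz":-0.5,"rx":0,"ry":0,"rz":0,"fingers":0.7},{"dx":0,"dy":0,"dz":-0.5,"rx":0,"ry":0,"rz":0,"fingers":0.7}]'
python3 -m crank '[{"dx":0,"dy":0,"dz":20,"rx":0,"ry":0,"rz":0,"fingers":0.7},{"dx":0,"dy":0,"dz":50,"rx":0,"ry":0,"rz":0,"fingers":0.7},{"dx":0,"dy":0,"dz":95,"rx":0,"ry":0,"rz":0,"fingers":0.7},{"dx":0,"dy":0,"dz":145,"rx":0,"ry":0,"rz":0,"fingers":0.7},{"dx":0,"dy":0,"dz":195,"rx":0,"ry":0,"rz":0,"fingers":0},{"dx":0,"dy":0,"dz":245,"rx":0,"ry":0,"rz":0,"fingers":-1},{"dx":0,"dy":0,"dz":265,"rx":0,"ry":0,"rz":0,"fingers":-1},{"dx":0,"dy":0,"dz":265,"rx":0,"ry":0,"rz":0,"fingers":-1}]'
python3 - <<'E'
from rig import r
from ov import *
q=np.load("q.npy");dd={n:r.camera(n) for n in("scene","side","wrist")};pickle.dump(dd,open("c2.pkl","wb"))
overlay(dd,q,.715,None,"pics/ov2.png")
c=dd["wrist"];W=cv2.resize(c["img"][:,:,::-1],(400,300));o=cv2.imread("pics/ov2.png");o[300:,:400]=W[:o.shape[0]-300];cv2.imwrite("pics/ov2.png",o)
# planning door push
hg=place(q,[-.006,.12,0])[0]
for th in(.715,.4,.2,.085,.04,0,-.03):
    y=q[2]-th;pad=place([hg[0],hg[1],y],[-.006,-.19,.052])[0];n=Rz(y)@[1,0,0]
    print(th,pad.round(4),"push dir",n.round(3),"free edge",place([hg[0],hg[1],y],[-.006,-.24,0])[0,:2].round(3))
s=r.read_state();print(s["eef_pos"],s["qpos"],s["tcp_rot"])
E
```

```text
time: 7.05
eef_pos: [0.5128, 0.208, 0.0845]
tcp_rot: [-0.0, 0.763, 0.647, 0.0]
ft_force: [0.0, 0.9, 0.1]
gripper_width: 0.852
gripper_force: 0.0
time: 7.85
eef_pos: [0.5137, 0.2084, 0.3533]
tcp_rot: [0.001, 0.763, 0.647, 0.003]
ft_force: [0.3, 0.1, 0.3]
gripper_width: 0.163
gripper_force: 0.0
0.715 [ 0.5443 -0.0416  0.052 ] push dir [0.765 0.645 0.   ] free edge [ 0.577 -0.08 ]
0.4 [0.5847 0.0022 0.052 ] push dir [0.527 0.85  0.   ] free edge [ 0.627 -0.024]
0.2 [0.6025 0.0358 0.052 ] push dir [0.348 0.938 0.   ] free edge [0.649 0.018]
0.085 [0.6095 0.0565 0.052 ] push dir [0.238 0.971 0.   ] free edge [0.658 0.045]
0.04 [0.6116 0.0647 0.052 ] push dir [0.194 0.981 0.   ] free edge [0.661 0.055]
0 [0.6132 0.0722 0.052 ] push dir [0.155 0.988 0.   ] free edge [0.663 0.064]
-0.03 [0.6142 0.0778 0.052 ] push dir [0.125 0.992 0.   ] free edge [0.664 0.072]
[0.51266336 0.20794657 0.34811339] [3.85335567e-01 2.06444138e-01 2.72872711e-01 1.63893688e+00
 1.26381825e-05 2.12017691e+00] [-2.73675163e-04  7.62662902e-01  6.46795614e-01 -8.11086677e-04]
```

View pics/ov2.png

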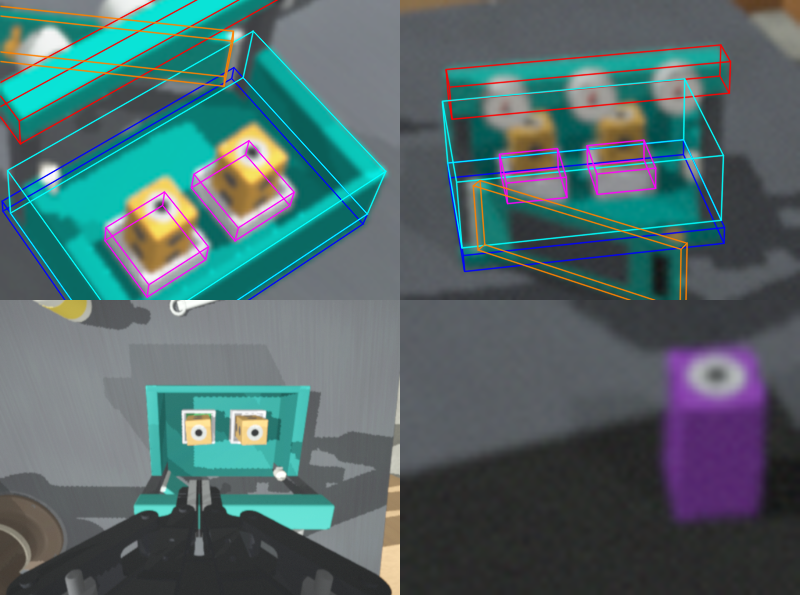

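The block stands in the free bay (scene crop (250,155), side crop (530,130)) and the other block is untouched. Now back out over the bar, turning half round so the wrist camera ends up below the tool while it leans.

```bash
python3 -m crank '[{"dx":-2,"dy":-50,"dz":0,"rx":0,"ry":0,"rz":0.14,"fingers":-1},{"dx":-4,"dy":-100,"dz":0,"rx":0,"ry":0,"rz":0.28,"fingers":-1},{"dx":-6,"dy":-150,"dz":0,"rx":0,"ry":0,"rz":0.42,"fingers":-1},{"dx":-8,"dy":-200,"dz":0,"rx":0,"ry":0,"rz":0.56,"fingers":-1},{"dx":-10,"dy":-250,"dz":0,"rx":0,"ry":0,"rz":0.7,"fingers":-1},{"dx":-12,"dy":-300,"dz":0,"rx":0,"ry":0,"rz":0.84,"fingers":-1},{"dx":-14,"dy":-350,"dz":0,"rx":0,"ry":0,"rz":0.98,"fingers":-1},{"dx":-14,"dy":-400,"dz":0,"rx":0,"ry":0,"rz":1.1,"fingers":-1}]'
python3 -m crank '[{"dx":0,"dy":0,"dz":0,"rx":0,"ry":0,"rz":1.1,"fingers":-1},{"dx":0,"dy":0,"dz":0,"rx":0,"ry":0,"rz":1.1,"fingers":-1},{"dx":0,"dy":0,"dz":0,"rx":0,"ry":0,"rz":1.1,"fingers":-1},{"dx":0,"dy":0,"dz":0,"rx":0,"ry":0,"rz":1.1,"fingers":-1},{"dx":0,"dy":0,"dz":0,"rx":0,"ry":0,"rz":1.1,"fingers":-1},{"dx":0,"dy":0,"dz":0,"rx":0,"ry":0,"rz":1.1,"fingers":-1},{"dx":0,"dy":0,"dz":0,"rx":0,"ry":0,"rz":1.1,"fingers":-1},{"dx":0,"dy":0,"dz":0,"rx":0,"ry":0,"rz":1.1,"fingers":-1}]'
python3 -m crank '[{"dx":0,"dy":0,"dz":0,"rx":0,"ry":0,"rz":0.94,"fingers":-1},{"dx":0,"dy":0,"dz":0,"rx":0,"ry":0,"rz":0.94,"fingers":-1},{"dx":0,"dy":0,"dz":0,"rx":0,"ry":0,"rz":0.94,"fingers":-1},{"dx":0,"dy":0,"dz":0,"rx":0,"ry":0,"rz":0.94,"fingers":-1},{"dx":0,"dy":0,"dz":0,"rx":0,"ry":0,"rz":0.94,"fingers":-1},{"dx":0,"dy":0,"dz":0,"rx":0,"ry":0,"rz":0.94,"fingers":-1},{"dx":0,"dy":0,"dz":0,"rx":0,"ry":0,"rz":0.94,"fingers":-1},{"dx":0,"dy":0,"dz":0,"rx":0,"ry":0,"rz":0.94,"fingers":-1}]'
python3 -m crank '[{"dx":0,"dy":0,"dz":0,"rx":0.43,"ry":-0.07,"rz":0,"fingers":-1},{"dx":0,"dy":0,"dz":0,"rx":0.43,"ry":-0.07,"rz":0,"fingers":-1},{"dx":0,"dy":0,"dz":0,"rx":0.43,"ry":-0.07,"rz":0,"fingers":-1},{"dx":0,"dy":0,"dz":0,"rx":0.862,"ry":-0.135,"rz":0,"fingers":-1},{"dx":0,"dy":0,"dz":0,"rx":0.862,"ry":-0.135,"rz":0,"fingers":-1},{"dx":0,"dy":0,"dz":0,"rx":0.862,"ry":-0.135,"rz":0,"fingers":-1},{"dx":0,"dy":0,"dz":0,"rx":0.862,"ry":-0.135,"rz":0,"fingers":-1},{"dx":0,"dy":0,"dz":0,"rx":0.862,"ry":-0.135,"rz":0,"fingers":-1}]'
python3 - <<'E'
from rig import r
from scipy.spatial.transform import Rotation as R
s=r.read_state();q=s["tcp_rot"];print(s["eef_pos"],s["qpos"]);print(R.from_quat(q,scalar_first=True).as_matrix().round(3))
E
```

```text
time: 8.8
eef_pos: [0.4987, -0.1568, 0.3476]
tcp_rot: [-0.002, 0.322, 0.947, 0.0]
ft_force: [0.5, 1.2, -0.1]
gripper_width: -0.001
gripper_force: 0.0
time: 9.6
eef_pos: [0.4992, -0.155, 0.3473]
tcp_rot: [-0.002, -0.219, 0.976, 0.001]
ft_force: [-0.1, 0.9, -0.4]
gripper_width: 0.002
gripper_force: 0.0
time: 10.4
eef_pos: [0.4993, -0.155, 0.3475]
tcp_rot: [-0.001, -0.636, 0.772, 0.001]
ft_force: [-0.0, 0.7, -0.3]
gripper_width: 0.002
gripper_force: 0.0
time: 11.2
eef_pos: [0.4998, -0.1557, 0.348]
tcp_rot: [0.315, -0.575, 0.701, 0.281]
ft_force: [0.2, 0.1, -0.3]
gripper_width: 0.002
gripper_force: 0.0
[ 0.49975445 -0.15574425  0.34798623] [-0.66306776  0.40500843  0.27959082  1.97035184  0.73138181 -2.24330666]
[[-0.14  -0.983  0.117]
 [-0.629  0.18   0.756]
 [-0.764  0.032 -0.644]]
```

```bash
python3 -m crank '[{"dx":0,"dy":0,"dz":-45,"rx":0,"ry":0,"rz":0,"fingers":-1},{"dx":0,"dy":0,"dz":-90,"rx":0,"ry":0,"rz":0,"fingers":-1},{"dx":0,"dy":0,"dz":-135,"rx":0,"ry":0,"rz":0,"fingers":-1},{"dx":0,"dy":0,"dz":-180,"rx":0,"ry":0,"rz":0,"fingers":-1},{"dx":0,"dy":0,"dz":-220,"rx":0,"ry":0,"rz":0,"fingers":-1},{"dx":0,"dy":0,"dz":-250,"rx":0,"ry":0,"rz":0,"fingers":-1},{"dx":0,"dy":0,"dz":-275,"rx":0,"ry":0,"rz":0,"fingers":-1},{"dx":0,"dy":0,"dz":-280,"rx":0,"ry":0,"rz":0,"fingers":-1}]'
python3 - <<'E'
from rig import r
from ov import *
from scipy.spatial.transform import Rotation as R
s=r.read_state();M=R.from_quat(s["tcp_rot"],scalar_first=True).as_matrix();print(s["eef_pos"],s["qpos"]);print(M[:,2].round(3),"tip",s["eef_pos"]+.019*M[:,2])
dd={n:r.camera(n) for n in("scene","side")}
cv2.imwrite("pics/m2.png",np.hstack([cv2.resize(dd["scene"]["img"][100:340,150:350,::-1],(400,480)),cv2.resize(dd["side"]["img"][80:320,130:330,::-1],(400,480))]))
E
```

```text
time: 12.0
eef_pos: [0.4997, -0.154, 0.0686]
tcp_rot: [0.315, -0.577, 0.699, 0.28]
ft_force: [0.2, 0.0, 1.0]
gripper_width: 0.003
gripper_force: 0.0
[ 0.49967728 -0.15395674  0.06858703] [-0.66035198  0.52804959 -0.16498205  1.40061635  0.73154555 -2.24436518]
[ 0.116  0.756 -0.645] tip [ 0.50188674 -0.1396019   0.05633727]
```

View pics/m2.png

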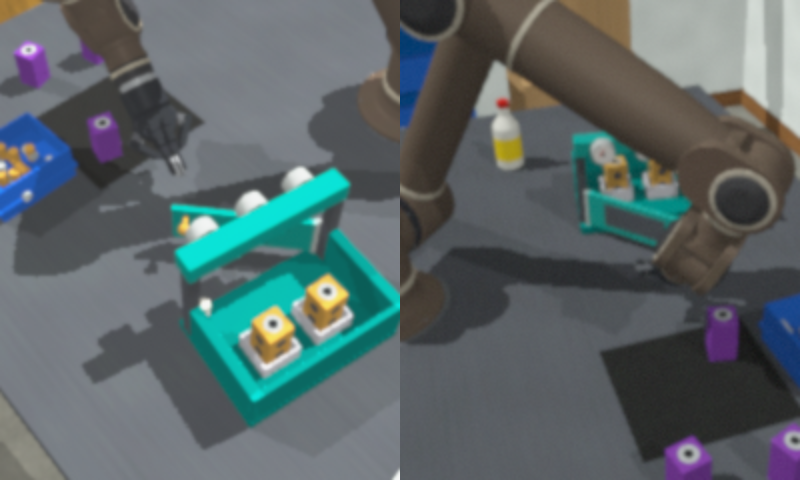

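The closed, leaning gripper is in front of the open door, tip near scene crop (178,165), clear of the bar and the purple block. Push along the door's arc.

```bash
python3 -m crank '[{"dx":13,"dy":38,"dz":0,"rx":0,"ry":0,"rz":0,"fingers":-1},{"dx":26,"dy":76,"dz":0,"rx":0,"ry":0,"rz":0,"fingers":-1},{"dx":36,"dy":90,"dz":0,"rx":0,"ry":0,"rz":0,"fingers":-1},{"dx":46,"dy":101,"dz":0,"rx":0,"ry":0,"rz":0,"fingers":-1},{"dx":56,"dy":110,"dz":0,"rx":0,"ry":0,"rz":0,"fingers":-1},{"dx":65,"dy":120,"dz":0,"rx":0,"ry":0,"rz":0,"fingers":-1},{"dx":74,"dy":131,"dz":0,"rx":0,"ry":0,"rz":0,"fingers":-1},{"dx":83,"dy":142,"dz":0,"rx":0,"ry":0,"rz":0,"fingers":-1}]'
python3 -m crank '[{"dx":5,"dy":8,"dz":0,"rx":0,"ry":0,"rz":0,"fingers":-1},{"dx":10,"dy":16,"dz":0,"rx":0,"ry":0,"rz":0,"fingers":-1},{"dx":14,"dy":25,"dz":0,"rx":0,"ry":0,"rz":0,"fingers":-1},{"dx":17,"dy":34,"dz":0,"rx":0,"ry":0,"rz":0,"fingers":-1},{"dx":19,"dy":40,"dz":0,"rx":0,"ry":0,"rz":0,"fingers":-1},{"dx":19,"dy":40,"dz":0,"rx":0,"ry":0,"rz":0,"fingers":-1}]'
python3 - <<'E'
from rig import r
from ov import *
from scipy.spatial.transform import Rotation as R
s=r.read_state();M=R.from_quat(s["tcp_rot"],scalar_first=True).as_matrix();print(s["qpos"],M[:,2].round(3),"tip",s["eef_pos"]+.019*M[:,2],s["ft_force"])
dd={n:r.camera(n) for n in("scene","side")}
cv2.imwrite("pics/m3.png",np.hstack([cv2.resize(dd["scene"]["img"][140:320,210:360,::-1],(400,480)),cv2.resize(dd["side"]["img"][80:260,180:330,::-1],(400,480))]))
E
```

```text
time: 12.9
eef_pos: [0.584, -0.013, 0.0712]
tcp_rot: [0.316, -0.577, 0.7, 0.28]
ft_force: [-0.2, -0.8, 0.5]
gripper_width: 0.002
gripper_force: 0.3
time: 13.5
eef_pos: [0.6016, 0.0277, 0.0695]
tcp_rot: [0.316, -0.577, 0.699, 0.281]
ft_force: [1.2, -0.1, 0.2]
gripper_width: -0.001
gripper_force: 0.0
[-0.30927498  0.443353   -0.25789329  1.05143354  0.85842895 -1.77171182] [ 0.118  0.757 -0.643] tip [0.60383905 0.04207319 0.05731033] [ 1.18915146 -0.08760943  0.24939164]
```

The picture allowance is used up, so from here I go by force and position.

```bash
for i in 1; do :; done
python3 -m crank '[{"dx":1,"dy":3,"dz":0,"rx":0,"ry":0,"rz":0,"fingers":-1},{"dx":2,"dy":6,"dz":0,"rx":0,"ry":0,"rz":0,"fingers":-1},{"dx":3,"dy":9,"dz":0,"rx":0,"ry":0,"rz":0,"fingers":-1}]'
python3 -m crank '[{"dx":1,"dy":3,"dz":0,"rx":0,"ry":0,"rz":0,"fingers":-1},{"dx":1,"dy":5,"dz":0,"rx":0,"ry":0,"rz":0,"fingers":-1}]'
python3 -m crank '[{"dx":1,"dy":2,"dz":0,"rx":0,"ry":0,"rz":0,"fingers":-1},{"dx":1,"dy":4,"dz":0,"rx":0,"ry":0,"rz":0,"fingers":-1}]'
```

```text
time: 13.9
eef_pos: [0.6048, 0.0358, 0.0694]
tcp_rot: [0.316, -0.576, 0.7, 0.281]
ft_force: [-1.2, -0.2, 0.1]
gripper_width: -0.003
gripper_force: 0.2
time: 14.1
eef_pos: [0.606, 0.04, 0.0694]
tcp_rot: [0.315, -0.576, 0.7, 0.28]
ft_force: [-1.0, -8.7, 1.9]
gripper_width: -0.003
gripper_force: 4.5
time: 14.3
eef_pos: [0.607, 0.0439, 0.0694]
tcp_rot: [0.316, -0.576, 0.7, 0.28]
ft_force: [0.3, -6.0, 0.1]
gripper_width: 0.002
gripper_force: 2.9
```

```bash
python3 -m crank '[{"dx":0.5,"dy":2,"dz":0,"rx":0,"ry":0,"rz":0,"fingers":-1},{"dx":1,"dy":4,"dz":0,"rx":0,"ry":0,"rz":0,"fingers":-1}]'
python3 -m crank '[{"dx":0.5,"dy":2,"dz":0,"rx":0,"ry":0,"rz":0,"fingers":-1},{"dx":0.5,"dy":3,"dz":0,"rx":0,"ry":0,"rz":0,"fingers":-1}]'
python3 -m crank '[{"dx":0.3,"dy":2,"dz":0,"rx":0,"ry":0,"rz":0,"fingers":-1},{"dx":0.5,"dy":3,"dz":0,"rx":0,"ry":0,"rz":0,"fingers":-1}]'
```

```text
time: 14.5
eef_pos: [0.6081, 0.0483, 0.0694]
tcp_rot: [0.316, -0.576, 0.7, 0.28]
ft_force: [0.4, -4.5, -0.9]
gripper_width: 0.002
gripper_force: 1.6
time: 14.7
eef_pos: [0.6084, 0.0521, 0.0696]
tcp_rot: [0.316, -0.576, 0.699, 0.281]
ft_force: [1.1, -1.0, -0.3]
gripper_width: 0.0
gripper_force: 0.7
time: 14.9
eef_pos: [0.6087, 0.0545, 0.0696]
tcp_rot: [0.316, -0.576, 0.7, 0.28]
ft_force: [-3.8, -11.9, 3.8]
gripper_width: -0.001
gripper_force: 6.0
```

The force fell past the catch and then rose again. I'll confirm it's on the hard stop.

```bash
python3 -m crank '[{"dx":0.2,"dy":1,"dz":0,"rx":0,"ry":0,"rz":0,"fingers":-1},{"dx":0.2,"dy":1.5,"dz":0,"rx":0,"ry":0,"rz":0,"fingers":-1}]'
python3 -m crank '[{"dx":0.2,"dy":1,"dz":0,"rx":0,"ry":0,"rz":0,"fingers":-1},{"dx":0.2,"dy":1,"dz":0,"rx":0,"ry":0,"rz":0,"fingers":-1}]'
```

```text
time: 15.1
eef_pos: [0.6087, 0.0546, 0.0695]
tcp_rot: [0.315, -0.576, 0.701, 0.279]
ft_force: [-5.7, -17.2, 6.6]
gripper_width: -0.0
gripper_force: 9.1
time: 15.3
eef_pos: [0.6088, 0.0547, 0.0696]
tcp_rot: [0.315, -0.576, 0.701, 0.279]
ft_force: [-7.4, -20.9, 7.8]
gripper_width: 0.002
gripper_force: 10.9
```

Hard stop: the force rises with no travel. Retreat back along -y, up once clear, then check the door edges with an image comparison.

```bash
python3 -m crank '[{"dx":-2,"dy":-10,"dz":0,"rx":0,"ry":0,"rz":0,"fingers":-1},{"dx":-6,"dy":-40,"dz":0,"rx":0,"ry":0,"rz":0,"fingers":-1},{"dx":-14,"dy":-85,"dz":0,"rx":0,"ry":0,"rz":0,"fingers":-1},{"dx":-22,"dy":-130,"dz":0,"rx":0,"ry":0,"rz":0,"fingers":-1},{"dx":-30,"dy":-175,"dz":0,"rx":0,"ry":0,"rz":0,"fingers":-1},{"dx":-34,"dy":-200,"dz":30,"rx":0,"ry":0,"rz":0,"fingers":-1},{"dx":-60,"dy":-200,"dz":75,"rx":0,"ry":0,"rz":0,"fingers":-1},{"dx":-100,"dy":-200,"dz":105,"rx":0,"ry":0,"rz":0,"fingers":-1}]'
python3 -m crank '[{"dx":-35,"dy":0,"dz":30,"rx":0,"ry":0,"rz":0,"fingers":-1},{"dx":-70,"dy":0,"dz":60,"rx":0,"ry":0,"rz":0,"fingers":-1},{"dx":-105,"dy":0,"dz":90,"rx":0,"ry":0,"rz":0,"fingers":-1},{"dx":-140,"dy":0,"dz":120,"rx":0,"ry":0,"rz":0,"fingers":-1},{"dx":-140,"dy":0,"dz":120,"rx":0,"ry":0,"rz":0,"fingers":-1},{"dx":-140,"dy":0,"dz":120,"rx":0,"ry":0,"rz":0,"fingers":-1}]'
python3 - <<'E'
from rig import r
from ov import *
q=np.load("q.npy");c=r.camera("side");i=c["img"].astype(int)
hg=place(q,[-.006,.12,0])[0]
teal=((i[...,1]>i[...,0]+40)&(i[...,2]>i[...,0]+25)).astype(np.uint8)
# teal fraction in projected door face border/inside, and in region of the open-door silhouette
for th in(0,.05,.1,.3,.715):
    g=lambda ys,zs:proj(c,place([hg[0],hg[1],q[2]-th],np.array([(-.006,y,z) for y in ys for z in zs]))).round().astype(int)
    u=g(np.linspace(-.01,-.235,40),[.094,.03]);print(th,"edge strips teal",teal[u[:,1],u[:,0]].mean())
# free edge location: along rows of door mid, print teal columns
for z in(.094,.03):
    u=proj(c,place(q,[-.012,-.12,z]))[0];print(z,u.round(1),teal[int(round(u[1]))-3:int(round(u[1]))+6,int(u[0])-14:int(u[0])+12].tolist() and "\n".join("".join(map(str,t)) for t in teal[int(round(u[1]))-3:int(round(u[1]))+6,int(u[0])-14:int(u[0])+12]))
n=r.camera("scene");i=n["img"].astype(int);m=((i[...,0]>i[...,2]+70)&(i[...,1]>i[...,2]+40))
for k,y in(("new",.05),("old",-.05)):
    u=proj(n,place(q,np.array([[q[3],y,.104]])))[0];print(k,u,i[int(u[1]),int(u[0])])
s=r.read_state();print(s["eef_pos"],s["ft_force"],s["time"])
E
```

```text
time: 16.1
eef_pos: [0.5112, -0.1435, 0.1747]
tcp_rot: [0.317, -0.576, 0.699, 0.28]
ft_force: [0.0, -0.8, -0.6]
gripper_width: 0.002
gripper_force: 0.0
time: 16.7
eef_pos: [0.3707, -0.1429, 0.2938]
tcp_rot: [0.316, -0.576, 0.7, 0.28]
ft_force: [-0.4, -0.3, -0.1]
gripper_width: -0.001
gripper_force: 0.0
0 edge strips teal 1.0
0.05 edge strips teal 0.9875
0.1 edge strips teal 0.8375
0.3 edge strips teal 0.475
0.715 edge strips teal 0.4125
0.094 [281.3 171.5] 01111000000000000000000000
01110000000000000000000000
11110000010111000000000000
11111101111111000000000000
11111111111111000000000000
11111111111111000000000000
11111111110111000000000000
01111111000111000000000000
01111111000111000000000000
0.03 [281.  184.5] 00111111100011100000000000
00111111100011100000000000
00111111111111100000000000
11111111111111110100000000
11111111111111111110000000
11111111111111111111000000
11111111111111111111000000
11111111111111111110000000
11111111111111111110000000
new [312.87064045 245.49515513] [ 97 100 100]
old [285.80482451 262.05186251] [ 98 100 100]
[ 0.37108665 -0.14257534  0.29259119] [0.90424041 0.36039386 0.24396129] 16.8
```

The door face matches 0 rad, and both blocks show their top ring where it should be. Handing in.

```bash
python3 -c "
from rig import r
print(r.hand_in())"
```

```text
the job is handed in; nothing more can be done
None
```

I lowered the brass block into the free bay, released it upright, pushed the door past its catch onto its hard stop, and handed the job in at 16.8 s; the hand-in returned no verdict.

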